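# Draw a sunk thermostat insert with the extractor hook

## Task

Using the T-handled hook tool, draw the metal insert with the red loop up out of its deep well in the bench thermostat and set it down gently, standing upright in the steel cooling tray; the gripper itself must never touch that insert. Then lay the hook tool's handle back across the middle of its blue cradle, hook hanging down, and let go. Leave the insert with the blue loop in its well and everything else on the bench where it is.

Things in the scene. Friction and masses are not known exactly. Their poses are not given: they have to be found in the camera images.
- thermostat: fixed white bench thermostat block, 130 (x) x 230 (y) x 120 mm high, with two round upright wells open at the top, 84 mm in diameter and 110 mm deep (flat floor 10 mm above the bench). Origin at the centre of its underside, z up; the wells lie at y = +55 and y = -55 mm on its own y axis.
- well_left (a point): centre of the mouth of the well on the block's +y side, in the block's top face (120 mm above the bench)
- well_right (a point): centre of the mouth of the well on the block's -y side, in the block's top face
- red_insert: loose aluminium cylinder, 76 mm across, 38 mm high, about 0.4 kg, in either well; not to be touched by the gripper. Origin: centre of underside, z up. A rigid red loop of 5 mm wire stands on top in its own y-z plane: uprights at y = -24 and +24 mm, 60 mm high, and a roof rising to the middle (wire axis 72 mm up). Inside 43 mm wide, 31 mm high at the middle; hook it from its own +x or -x side
- red_insert_loop (a point): middle of the red loop, underside of its top wire (69.5 mm above the insert's underside): where a hook should bear
- blue_insert: an equal loose insert with a blue loop, in the other well; leave it there. Same frame and sizes.
- hook: loose hook tool, 0.16 kg. Origin: centre of its orange handle, a bar 16 (x) x 120 (y) x 20 mm; grip it across x. A 7 mm thick steel shaft runs down (own -z) from the handle's middle, then a level foot (top 111.5, underside 118.5 mm below origin) runs to own +x, ending in an upturned tip with axis at x = 18 mm and top 101.5 mm below origin; 11 mm clear between shaft and tip
- hook_seat (a point): middle of the top of the hook's foot, where a loop's wire rests: 9 mm along the hook's x and 111.5 mm below its origin
- cradle: fixed stand of the hook tool, origin at the centre of its underside: base 80 x 130 x 10 mm, two upright blue plates, 10 mm thick, at y = -40 and +40 mm. The handle lies along y across their tops (145 mm up; handle centre 155 mm up), the hook hanging between them, either way round. Lips 12 mm high at each plate's ends, 44 mm apart inside, stop it rolling off in x
- tray: fixed steel cooling tray, 160 x 160 mm outside, walls 4 mm thick and 25 mm high, floor about 4 mm thick. Origin at the centre of its underside.
- tray_in (a point): centre of the tray's inner floor, on which the insert is to stand
- spray_bottle: small clear spray bottle, 44 mm across, 130 mm high, standing; leave it
- screwdriver: red-handled screwdriver lying flat between the robot and the thermostat; leave it
- tape_roll: roll of yellow tape, 100 mm across, 40 mm high, lying flat; leave it
- mug: white mug, 80 mm across, 95 mm high; leave it
- jar: amber jar, 60 mm across, 80 mm high; leave it
- carton: cardboard box 90 x 130 x 60 mm; leave it
- weight: brass weight, 44 mm across, 60 mm high; leave it
Mind the look-alikes: they are no part of the job. Leave any turquoise look-alike of the hook alone. There is more than one size of the cradle; the one meant has the size given above.

How it is judged (in metres and radians):
On the way:
1. the red-looped insert hangs from the hook tool, its underside clear above the thermostat's top (height (world z) of red_insert above 0.122 m and contact force between hook and red_insert above 0.5 N), for 0.2 s.
At the end, for the whole second after the job is handed in: Red-looped insert at rest on the tray floor between the walls (tilt under 0.1 rad), free of the hook; hook tool let go, its handle across both cradle plates (centre within 25 mm along y, tilt under 0.12 rad, 148 to 160 mm up); blue-looped insert within 12 mm of its start (x of red_insert in the frame of tray between -0.042 and 0.042 m and y of red_insert in the frame of tray between -0.042 and 0.042 m and z of red_insert in the frame of tray below 0.01 m and angle between red_insert's own z axis and vertical below 0.1 rad and linear speed of each of red_insert, hook below 0.02 m/s and contact force between hook and red_insert below 0.05 N and z of hook in the frame of cradle between 0.148 and 0.16 m and x of hook in the frame of cradle between -0.022 and 0.022 m and y of hook in the frame of cradle between -0.025 and 0.025 m and angle between hook's own z axis and vertical below 0.12 rad and distance of blue_insert from where it was at the start of the episode below 0.012 m); the robot touches nothing.
It fails at once if the gripper touches the red-looped insert (contact force between any of the fingers, the arm and red_insert above 0.5 N).
It fails at once if the red-looped insert is dropped or slammed down: it moves faster than 0.5 m/s while within the last 60 mm above the bench at the tray (horizontal distance between red_insert and tray below 0.08 m and height (world z) of red_insert below 0.06 m and linear speed of red_insert above 0.5 m/s).
It fails at once if the red-looped insert falls over (more than 0.8 rad) (angle between red_insert's own z axis and vertical above 0.8 rad).
It fails at once if the blue-looped insert is moved more than 20 mm (distance of blue_insert from where it was at the start of the episode above 0.02 m).
It fails at once if another thing on the bench is moved more than 40 mm (distance of any of spray_bottle, screwdriver, tape_roll, mug, jar, carton, weight from where it was at the start of the episode above 0.04 m).
It also fails if it takes over 72 s, if anything falls off the work surface, if the arm or the gripper's body presses on something with over 40 N, if the wrist force passes 120 N, or if a joint passes its speed limit or range.

## Robot

A 6-joint arm with a two-finger parallel gripper is mounted at the origin on the work surface. World frame = base frame: x ahead of the robot, y to its left, z up, the work surface at z = 0. Lengths are in mm, angles in rad, forces in N, time in s.
With the tool pointing down it reaches from about 350 to 975 mm from the base axis. Payload 7.1 kg.
Tool frame: the origin (TCP) lies at the very end of the fingers, on their centre line; the grasp point (between the pads) lies 19 mm behind it (ctrl.grasp_offset is the distance from the TCP to the grasp point, in mm); z points along the fingers, y is the line along which they close (so a half turn about z gives the same grasp; the last joint's range is limited). The gripper opens to 88 mm and grips with 3 to 60 N. Pads are 20 mm wide; open, the fingers measure 115 mm over their backs; the gripper's body (75 mm by 178 mm) begins 61 mm behind the grasp point.
Start: joints at [-1.292, 0.423, 1.63, -0, 1.089, -0.019], TCP at [183.404, -597.468, 222.675] pointing down, gripper open.
Joint ranges: [-3, 3], [-0.9, 2.11], [0.09, 2.58], [-1.31, 4.45], [0.11, 2.69], [-2.54, 2.54]. Speed limits (rad/s): [2.39, 2.39, 3.01, 3.14, 3.14, 3.14].

## Interface

Orientations are given as a rotation vector (axis times angle).
In Python, from workcell import ctrl, viewer, ticket, models gives the robot as it stands.
- The arm moves only by the tool play_rows, never from a script. Its arguments are lists of equal length, an entry for each row: "dp": the shift along the world's x, y, z in mm, a list of three; "yaw": the turn about the world's z in degrees. In form: {"dp": [[tx, ty, tz], ...], "yaw": [yaw, ...]}. A call has 1 to 8 rows; each row shifts and turns the commanded pose from where the row before left it; what a row does not reach is not made up. A row lasts 1/12 s, in which the tool goes at most 41.7 mm and 7.16 degrees, less where a joint would pass 70% of its speed; a pose out of reach is approached as far as the arm can. A call is refused whole if a number of a shift passes 41.7 or a number of a turn 7.16, either way. A call with a gripper value outside its range is refused whole. "gripper" is the closure, from 0 (fully open) to 1 (shut), set as the call begins (left out, the last holds). The fingers move at their own pace and stop on an object; the grip force is fixed at half the most. Time passes only in rows, so rows that do not move let the fingers close. It gives the time, the measured TCP pose, the force, the opening and the grip force at its end, in the units of the state.
- ctrl.get_obs(): the state, without advancing time (a new reading comes with each control period).
- viewer.get_image(name): name is "side" or "top"; returns a dict with "pixels" (480x640x3 uint8, red, green, blue), "range_z" (480x640 float32, mm along the optical axis (not along the pixel's ray), 0 where there is no reading), "fx", "fy", "cx", "cy" (pixels), "T" (4x4, takes a point from camera to world coordinates). Camera axes: x right, y up, looking along -z (the intrinsics and any distortion apply to the point x, -y, -z); pixel columns grow to the right and rows downward; lengths in mm; the calibration is good to about 2 mm. A picture is of the moment at which its call begins.
- ticket.close_job(): hands the job in; it is judged then, once.
Trained networks look in a picture, given as the dict that the camera call returned (one of the last four; its "shot" number tells which), for a name from the list of things; names that differ only in an ending like _2 or _b are one class to them, and where a whole thing is asked for, a point or a joint stands for the part that bears it (a point fixed in the world has none). Each returns a list of dicts, best first, with "conf" (0 to 1); they miss things now and then, are a little off and sometimes report something else, mostly with a low value. They report only what shows in the picture. A call takes as long as a camera call. They do not tell look-alikes from the thing itself.
- models.look_for(picture, name): "bbox" ([centre column, centre row, width, height] in pixels, round what is visible of it).
- models.landmark_of(picture, name): "location" ([column, row] in pixels: a listed point, or the origin of a listed thing).
The state is a dict: "t": time; "qpos": joint angles; "qvel": joint speeds; "joint_torque": joint torques, N m; "ee_pos": TCP position; "orientation": TCP orientation; "ft_force": force on the tool from outside, world axes, zero at the start; "moment": the same for the moment, N m; "width": finger opening in mm; "grasp_force": force on a finger pad.
Only numpy, scipy, OpenCV 4.12 (cv2) and the standard library are available. Lean on these libraries where they do the work, as an engineer would, in place of code of your own. Each camera call takes 0.05 s, during which the arm holds its last target. There are 200 camera calls.

## Working session

There is one attempt and no reset: what is moved stays moved. The work goes in short steps, Python scripts to look and compute and a tool call to move; the robot and the scene stay as the last step left them, time stands still between calls to the robot, and variables do not carry over. Pictures are saved under pics/ and viewed, at most 10 in all, crops included, and the job is handed in when it is done.

Besides the shell and the picture viewer there is one more tool, called as name(argument=value, ...), one argument or row to a line, values as JSON. play_rows: Moves the arm, as the interface text tells. Its arguments: {"type":"object","properties":{"dp":{"type":"array"},"yaw":{"type":"array"},"gripper":{"type":"number"}},"required":["dp","yaw"]}

```bash
mkdir -p pics
cat > h.py <<'E'
import numpy as np, cv2
from workcell import ctrl, viewer, ticket, models
def world(im,u,v,z=None,d=None):
    r=np.array([(u-im['cx'])/im['fx'],-(v-im['cy'])/im['fy'],-1.0]);T=np.array(im['T'])
    R=T[:3,:3]@r
    if z is not None: d=(z-T[2,3])/R[2]
    return T[:3,3]+R*d
def cloud(im):
    v,u=np.mgrid[0:480,0:640]; d=im['range_z']
    P=np.stack([(u-im['cx'])/im['fx']*d,-(v-im['cy'])/im['fy']*d,-d],-1)
    T=np.array(im['T']); return P@T[:3,:3].T+T[:3,3]
def save(im,n): cv2.imwrite('pics/'+n,np.ascontiguousarray(im['pixels'][:,:,::-1]))
E
python3 - <<'E'
from h import *
for c in ['top','side']:
    im=viewer.get_image(c); save(im,c+'1.png'); print(c,[k for k in im],np.round(np.array(im['T']),2).tolist())
    for n in ['thermostat','well_left','well_right','red_insert_loop','red_insert','blue_insert','hook','hook_seat','cradle','tray','tray_in','screwdriver','spray_bottle','mug','tape_roll','jar','carton','weight']:
        print(n,[(round(q['conf'],2),np.round(q['location']).tolist(),np.round(world(im,*q['location'],d=float(im['range_z'][int(np.clip(q['location'][1],0,479)),int(np.clip(q['location'][0],0,639))]))).tolist()) for q in models.landmark_of(im,n)[:3]])
E
```

```text
top ['pixels', 'range_z', 'fx', 'fy', 'cx', 'cy', 'T', 'shot'] [[0.03, 1.0, -0.08, 491.88], [-1.0, 0.03, 0.01, 13.81], [0.01, 0.08, 1.0, 1243.88], [0.0, 0.0, 0.0, 1.0]]
thermostat [(0.69, [321.0, 260.0], [552.0, -20.0, 119.0])]
well_left [(0.94, [298.0, 250.0], [579.0, 37.0, 44.0])]
well_right [(0.76, [344.0, 261.0], [553.0, -75.0, 83.0])]
red_insert_loop [(0.55, [348.0, 257.0], [564.0, -88.0, 50.0])]
red_insert []
blue_insert [(0.76, [305.0, 254.0], [569.0, 19.0, 49.0]), (0.73, [188.0, 206.0], [675.0, 310.0, 80.0]), (0.64, [269.0, 185.0], [738.0, 114.0, 60.0])]
hook [(0.67, [225.0, 328.0], [377.0, 216.0, 21.0]), (0.65, [167.0, 262.0], [540.0, 370.0, 18.0])]
hook_seat [(0.89, [178.0, 263.0], [531.0, 304.0, 165.0]), (0.58, [262.0, 309.0], [427.0, 126.0, -1.0])]
cradle [(0.75, [183.0, 270.0], [519.0, 296.0, 147.0]), (0.67, [240.0, 230.0], [630.0, 190.0, 6.0])]
tray [(0.76, [437.0, 276.0], [526.0, -323.0, 6.0])]
tray_in [(0.96, [436.0, 273.0], [532.0, -324.0, -1.0]), (0.65, [311.0, 324.0], [394.0, -2.0, 17.0])]
screwdriver [(0.64, [312.0, 322.0], [399.0, -5.0, 26.0])]
spray_bottle [(0.8
[... 1158 characters left out ...]
 [522.0, 333.0, 11.0]), (0.77, [258.0, 318.0], [621.0, 191.0, 7.0])]
tray [(0.86, [398.0, 215.0], [519.0, -325.0, 5.0]), (0.48, [346.0, 242.0], [531.0, -43.0, 119.0])]
tray_in [(0.85, [397.0, 213.0], [527.0, -332.0, 4.0])]
screwdriver [(0.64, [383.0, 306.0], [396.0, -1.0, 12.0])]
spray_bottle [(0.94, [213.0, 303.0], [731.0, 224.0, 19.0]), (0.17, [193.0, 351.0], [662.0, 349.0, 43.0])]
mug [(0.82, [357.0, 190.0], [662.0, -330.0, 32.0])]
tape_roll [(0.91, [312.0, 206.0], [726.0, -183.0, 37.0])]
jar [(0.93, [194.0, 350.0], [661.0, 347.0, 42.0])]
carton [(0.84, [262.0, 241.0], [742.0, 25.0, 58.0])]
weight [(0.7, [240.0, 278.0], [732.0, 126.0, 14.0]), (0.21, [345.0, 227.0], [578.0, -116.0, 84.0])]
```

Run:
```python
import cv2
a=cv2.imread('pics/top1.png');b=cv2.imread('pics/side1.png')
cv2.imwrite('pics/t1.png',cv2.resize(a[150:380,130:490],(800,511),interpolation=2))
cv2.imwrite('pics/s1.png',cv2.resize(b[170:450,160:480],(685,600),interpolation=2))
```

```text
(no output)
```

View pics/t1.png

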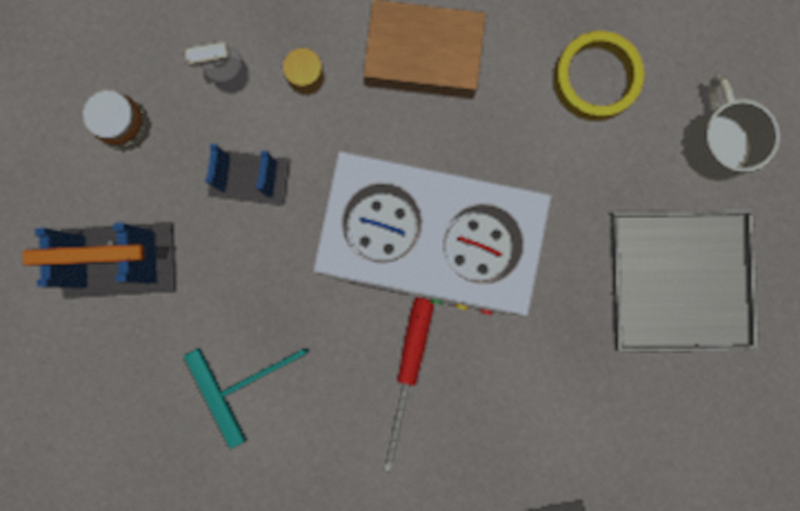

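View pics/s1.png

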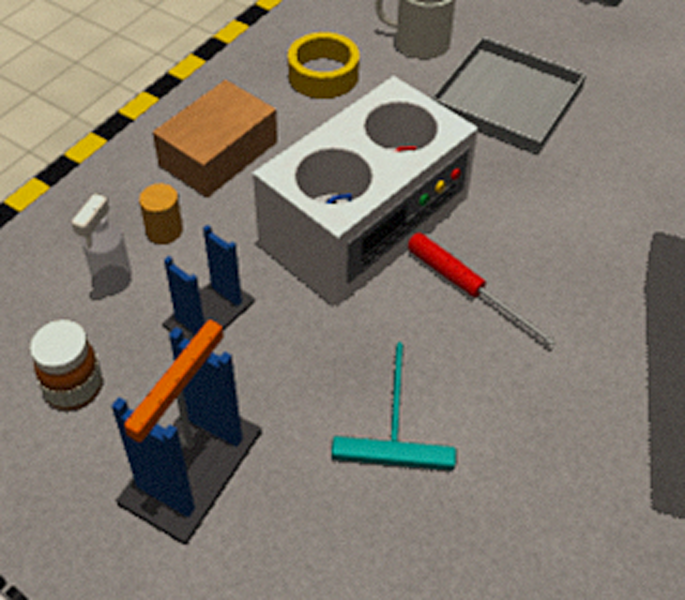

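The top view shows the orange handle across the large cradle at full-picture pixel (167,265). The red loop is in the right well at (345,260), the blue loop is in the left well, and the tray is at (437,275). The turquoise hook and the small cradle are the look-alikes. Next I measure precisely.

Run:
```python
from h import *
def line(P):
    P=P[:,:2]; c=P.mean(0); w=np.linalg.svd(P-c,full_matrices=False)[2][0]; w*=np.sign(w[1]); t=(P-c)@w
    n=np.array([-w[1],w[0]]);s=(P-c)@n
    a,b=np.percentile(t,[1,99]); s1,s2=np.percentile(s,[2,98])
    return np.round(c+w*(a+b)/2+n*(s1+s2)/2,1),round(np.degrees(np.arctan2(-w[0],w[1])),1),round(b-a,1),round(s2-s1,1),len(P)
for c in ['top','side']:
    im=viewer.get_image(c);C=cloud(im);r,g,b=[im['pixels'][...,i].astype(int) for i in range(3)]
    v,u=np.mgrid[0:480,0:640]
    org=(r>130)&(b<70)&(g<r*.65)
    box=lambda x0,x1,y0,y1,z0,z1:(C[...,0]>x0)&(C[...,0]<x1)&(C[...,1]>y0)&(C[...,1]<y1)&(C[...,2]>z0)&(C[...,2]<z1)
    m=org&box(420,620,220,440,150,190)
    print(c,'handle(c,yaw,len,w)',line(C[m]),'z',np.percentile(C[m][:,2],[10,50,90]).round(1))
    red=(r>120)&(g<80)&(b<80)&box(480,640,-150,-20,0,119)
    print('red z',np.percentile(C[red][:,2],[10,50,90]).round(1) if red.sum() else 0,red.sum())
    if red.sum()>5:
        W=np.array([world(im,a,bb,z=82) for a,bb in zip(u[red],v[red])]); print('loop @z82',line(W),line(C[red]))
    m=box(440,660,-200,150,115,126)
    rect=cv2.minAreaRect(C[m][:,:2].astype(np.float32)); print('block',np.round(rect[0],1),np.round(rect[1],1),rect[2],np.median(C[m][:,2]))
    m=box(420,640,-430,-220,15,35)
    rect=cv2.minAreaRect(C[m][:,:2].astype(np.float32)); print('tray',rect)
    m=box(430,620,240,420,4,16)
    rect=cv2.minAreaRect(C[m][:,:2].astype(np.float32)); print('cradle base',rect,m.sum())
    m=box(430,620,240,420,138,150)&(b>r+20);rect=cv2.minAreaRect(C[m][:,:2].astype(np.float32)); print('plates',rect,m.sum())
    m=box(470,600,270,400,20,135)&(abs(r-b)<25)
    if c=='side': print('grey',[(p.round().tolist()) for p in C[m][::max(1,m.sum()//40)]],m.sum())
    o=[q for q in models.look_for(im,'hook')]; print(o)
```

```text
top handle(c,yaw,len,w) (array([528.5, 328.8]), np.float64(4.7), np.float64(113.5), np.float64(12.8), 305) z [162.4 165.  167.3]
red z [22.3 76.8 83. ] 51
loop @z82 (array([509.5, -67.9]), np.float64(53.7), np.float64(98.1), np.float64(71.8), 51) (array([509.8, -69. ]), np.float64(55.3), np.float64(97.5), np.float64(70.9), 51)
block [563.5 -25.8] [230.3 130.1] 80.01622009277344 119.8267730503602
tray ((524.0137329101562, -321.29443359375), (160.0548553466797, 162.3629150390625), 2.6437795162200928)
cradle base ((524.79345703125, 329.5712890625), (187.2718048095703, 179.2207794189453), 0.6540354490280151) 922
plates ((528.6183471679688, 333.82135009765625), (52.8485221862793, 91.17068481445312), 4.766671180725098) 129
[{'bbox': [240.1, 329.6, 52.8, 42.9], 'conf': 0.91}, {'bbox': [168.3, 265.0, 55.2, 15.7], 'conf': 0.6}]
side handle(c,yaw,len,w) (array([527.3, 328.9]), np.float64(4.2), np.float64(116.3), np.float64(14.5), 487) z [163.8 165.5 167.3]
red z [22.8 73.2 83.7] 42
loop @z82 (array([489.7, -44.8]), np.float64(34.4), np.float64(144.1), np.float64(63.4), 42) (array([504.1, -71.3
[... 808 characters left out ...]
 329.0, 104.0], [525.0, 331.0, 103.0], [525.0, 329.0, 97.0], [525.0, 330.0, 94.0], [527.0, 329.0, 88.0], [526.0, 331.0, 87.0], [526.0, 331.0, 83.0], [524.0, 330.0, 80.0], [525.0, 330.0, 75.0], [527.0, 331.0, 70.0], [541.0, 326.0, 45.0], [502.0, 286.0, 25.0], [525.0, 329.0, 62.0], [537.0, 330.0, 46.0], [524.0, 328.0, 57.0], [533.0, 329.0, 45.0], [539.0, 376.0, 108.0], [534.0, 331.0, 43.0], [524.0, 327.0, 47.0], [526.0, 329.0, 44.0], [525.0, 330.0, 43.0], [494.0, 364.0, 119.0], [496.0, 363.0, 100.0], [496.0, 364.0, 78.0], [496.0, 364.0, 58.0], [522.0, 375.0, 24.0], [495.0, 364.0, 25.0]] 202
[{'bbox': [340.5, 357.9, 60.0, 61.3], 'conf': 0.86}, {'bbox': [240.7, 348.3, 46.2, 60.0], 'conf': 0.68}]
```

Run:
```python
import cv2
b=cv2.imread('pics/side1.png')
cv2.imwrite('pics/s2.png',cv2.resize(b[310:430,205:300],(475,600),interpolation=2))
```

```text
(no output)
```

View pics/s2.png

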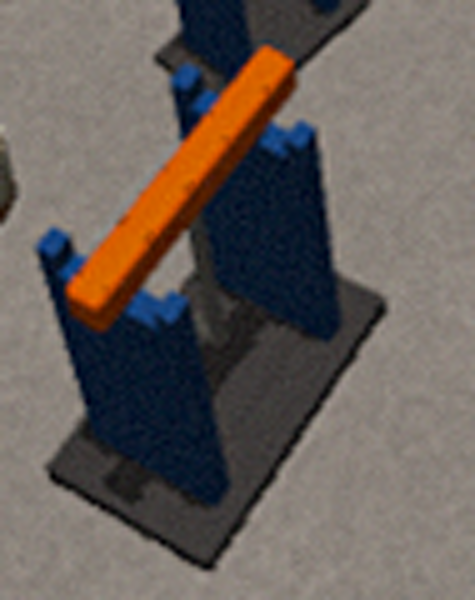

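The orange handle lies across the cradle. Depth points at (541,326,45) beyond the shaft at (525,329) show the foot points to +x. Next, the red loop without the control panel's LEDs.

Run:
```python
from h import *
wc=np.array([553.5,-82.])
for c in ['top','side']:
    im=viewer.get_image(c);C=cloud(im);r,g,b=[im['pixels'][...,i].astype(int) for i in range(3)]
    v,u=np.mgrid[0:480,0:640]
    m=(r>90)&(g<r*.5)&(b<r*.5)&(np.hypot(C[...,0]-wc[0],C[...,1]-wc[1])<46)&(C[...,2]<118)
    P=np.c_[C[m],u[m],v[m]]; print(c,m.sum())
    W=np.array([world(im,a,bb,z=80) for a,bb in zip(u[m],v[m])])[:,:2]
    k=W.mean(0);w=np.linalg.svd(W-k)[2][0];w*=np.sign(w[1]);t=(W-k)@w
    print(k.round(1),'yaw',np.degrees(np.arctan2(-w[0],w[1])).round(1),t.min().round(1),t.max().round(1),(k+w*(t.min()+t.max())/2).round(1))
    print(np.c_[P,W][::max(1,len(P)//14)].round().astype(int).tolist())
    for n in ['red_insert_loop']:
        for q in models.landmark_of(im,n): print(q,world(im,*q['location'],z=79.5).round(1))
    # insert top disc: points at z ~48 inside well
    d=(np.hypot(C[...,0]-wc[0],C[...,1]-wc[1])<46)&(abs(C[...,2]-48)<6)
    print('disc',cv2.minEnclosingCircle(C[d][:,:2].astype(np.float32)),d.sum(),np.median(C[d][:,2]))
    if c=='top': save(im,'top2.png'); cv2.imwrite('pics/t2.png',cv2.resize(cv2.imread('pics/top2.png')[230:290,315:385],(700,600),interpolation=2))
print(ctrl.get_obs())
```

```text
top 25
[554.5 -79.9] yaw -19.8 -22.9 24.0 [554.7 -79.4]
[[562, -58, 70, 336, 257, 562, -57], [562, -60, 73, 337, 257, 562, -59], [562, -62, 75, 338, 257, 562, -62], [560, -62, 76, 338, 258, 559, -62], [559, -64, 82, 339, 258, 559, -64], [560, -67, 77, 340, 258, 559, -67], [560, -69, 78, 341, 258, 560, -69], [557, -69, 82, 341, 259, 557, -69], [557, -72, 80, 342, 259, 557, -72], [557, -74, 78, 343, 259, 557, -74], [557, -77, 80, 344, 259, 557, -77], [555, -79, 82, 345, 260, 555, -79], [554, -81, 91, 346, 260, 555, -81], [555, -84, 84, 347, 260, 555, -84], [553, -84, 78, 347, 261, 553, -84], [553, -87, 79, 348, 261, 553, -86], [553, -89, 81, 349, 261, 553, -89], [550, -89, 78, 349, 262, 550, -89], [551, -92, 75, 350, 262, 550, -91], [550, -93, 83, 351, 262, 551, -94], [548, -94, 78, 351, 263, 548, -94], [548, -97, 74, 352, 263, 548, -96], [549, -99, 73, 353, 263, 548, -99], [546, -99, 78, 353, 264, 546, -99], [546, -102, 73, 354, 264, 546, -101]]
{'location': [345.0, 259.3], 'conf': 0.94} [556.7 -79.   79.5]
disc ((556.6077880859375, -82.71135711669922), 41.71552276611328) 677 47.74805
[... 931 characters left out ...]
0243
{'t': 2.3, 'qpos': array([-1.29199453e+00,  4.23099633e-01,  1.62988979e+00,  1.56155956e-05,
        1.08858666e+00, -1.89967444e-02]), 'qvel': array([ 3.89592364e-05, -3.79077831e-04, -1.38549633e-03,  4.65773680e-04,
        7.49650979e-04, -2.58999040e-03]), 'joint_torque': array([ 1.03481675e-04, -5.44565785e+01, -2.74040580e+01,  6.44570799e-02,
        1.68603240e-02, -1.48095023e-05]), 'ee_pos': array([ 183.41425278, -597.47548792,  222.67930876]), 'orientation': array([3.10681806e+00, 4.66040817e-01, 2.49188629e-05]), 'ft_force': array([0.25039572, 0.11802879, 0.85074741]), 'moment': array([-0.01656893, -0.05156799, -0.01378518]), 'grasp_force': 0.0, 'width': 87.49182262329448}
```

View pics/t2.png

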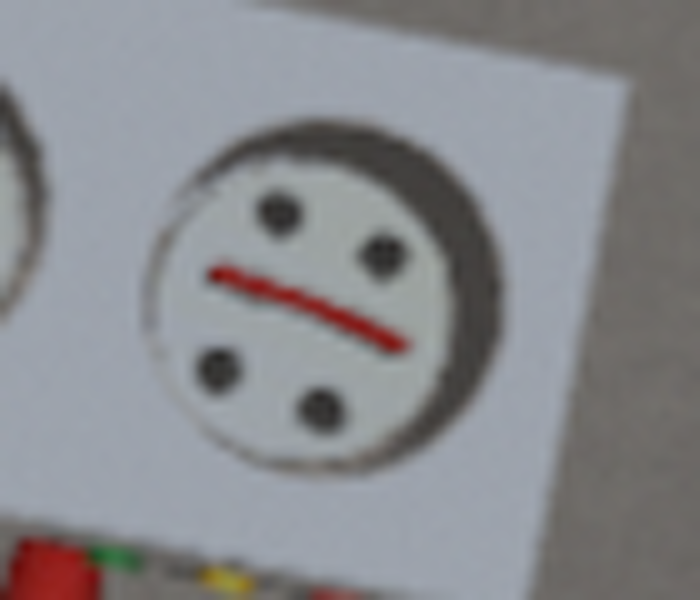

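Red loop centre is (554.5, -80) with yaw about -20°, in the right well. The hook is at (528, 329), yaw 4.6°, foot towards +x. I'm moving to the cradle now.

play_rows(
  dp=[
    [16.7,31,1.5],
    [16.7,31,1.5],
    [16.7,31,1.5],
    [16.7,31,1.5],
    [16.7,31,1.5],
    [16.7,31,1.5],
    [16.7,31,1.5],
    [16.7,31,1.5],
  ],
  yaw=[4.85,4.85,4.85,4.85,4.85,4.85,4.85,4.85],
  gripper=0,
)

```text
t: 2.97
ee_pos: [317.5, -348.0, 234.9]
orientation: [2.772, 1.477, 0.0]
ft_force: [0.1, -0.3, -0.5]
width: 87.7
grasp_force: 0.0
```

play_rows(
  dp=[
    [16.7,31,1.5],
    [16.7,31,1.5],
    [16.7,31,1.5],
    [16.7,31,1.5],
    [16.7,31,1.5],
    [16.7,31,1.5],
    [16.7,31,1.5],
    [16.7,31,1.5],
  ],
  yaw=[4.85,4.85,4.85,4.85,4.85,4.85,4.85,4.85],
)

```text
t: 3.63
ee_pos: [451.2, -99.8, 247.1]
orientation: [2.124, 2.314, 0.0]
ft_force: [0.0, 0.2, -0.3]
width: 87.6
grasp_force: 0.0
```

play_rows(
  dp=[
    [4.9,27,0],
    [4.9,27,0],
    [4.9,27,0],
    [4.9,27,0],
    [4.9,27,0],
    [4.9,27,0],
    [4.9,27,0],
    [4.9,27,0],
  ],
  yaw=[0,0,0,0,0,0,0,0],
)

```text
t: 4.3
ee_pos: [489.9, 116.0, 246.9]
orientation: [2.129, 2.31, 0.001]
ft_force: [0.4, -0.6, 0.3]
width: 88.1
grasp_force: 0.0
```

play_rows(
  dp=[
    [4.9,27,0],
    [4.9,27,0],
    [4.9,27,0],
    [4.9,27,0],
    [4.9,27,0],
    [4.9,27,0],
    [4.9,27,0],
    [4.9,27,0],
  ],
  yaw=[0,0,0,0,0,0,0,0],
)

```text
t: 4.97
ee_pos: [529.0, 332.0, 246.7]
orientation: [2.129, 2.31, 0.0]
ft_force: [-0.4, 0.3, 0.8]
width: 88.0
grasp_force: 0.0
```

play_rows(
  dp=[
    [-0.5,-1.5,-20],
    [-0.5,-1.5,-20],
    [0,0,-20],
    [0,0,-20],
    [0,0,-20],
    [0,0,-10.7],
    [0,0,0],
    [0,0,0],
  ],
  yaw=[0,0,0,0,0,0,0,0],
)

```text
t: 5.63
ee_pos: [528.0, 327.5, 135.9]
orientation: [-2.129, -2.31, 0.001]
ft_force: [0.5, -0.4, 0.1]
width: 88.1
grasp_force: 0.0
```

play_rows(
  dp=[
    [0,0,0],
    [0,0,0],
    [0,0,0],
    [0,0,0],
    [0,0,0],
    [0,0,0],
    [0,0,0],
    [0,0,0],
  ],
  yaw=[0,0,0,0,0,0,0,0],
  gripper=1,
)

```text
t: 6.3
ee_pos: [528.0, 327.5, 136.0]
orientation: [2.129, 2.31, 0.0]
ft_force: [-0.6, -0.3, -0.5]
width: 37.6
grasp_force: 0.0
```

play_rows(
  dp=[
    [0,0,0],
    [0,0,0],
    [0,0,0],
    [0,0,0],
    [0,0,0],
    [0,0,0],
    [0,0,0],
    [0,0,0],
  ],
  yaw=[0,0,0,0,0,0,0,0],
)

```text
t: 6.97
ee_pos: [528.1, 327.6, 136.0]
orientation: [2.129, 2.31, 0.0]
ft_force: [0.3, 0.4, -1.2]
width: 15.6
grasp_force: 30.0
```

play_rows(
  dp=[
    [0,0,5],
    [0,0,15],
    [0,0,25],
    [0,0,30],
    [0,0,30],
    [0,0,30],
    [0,0,20],
    [0,0,10],
  ],
  yaw=[0,0,0,0,0,0,0,0],
)

```text
t: 7.63
ee_pos: [528.9, 328.1, 304.7]
orientation: [2.128, 2.309, 0.007]
ft_force: [0.2, 0.4, -1.8]
width: 16.1
grasp_force: 30.0
```

play_rows(
  dp=[
    [0,-12,0],
    [0,-27,0],
    [0,-30,0],
    [0,-30,0],
    [0,-30,0],
    [0,-30,0],
    [0,-30,0],
    [0,-30,0],
  ],
  yaw=[-1.5,-1.5,-1.5,-1.5,-1.5,-1.5,-1.5,-1.5],
)

```text
t: 8.3
ee_pos: [526.3, 106.2, 298.8]
orientation: [-2.36, -2.07, 0.005]
ft_force: [0.6, 0.5, -0.4]
width: 15.6
grasp_force: 30.0
```

play_rows(
  dp=[
    [0,-30,0],
    [0,-30,0],
    [0,-30,0],
    [0,-30,0],
    [0,-28,0],
    [0,-20,0],
    [-1,-10.5,0],
    [0,0,0],
  ],
  yaw=[-1.6,-1.6,-1.6,-1.6,-1.6,-1.6,-1.6,-1.6],
)

```text
t: 8.97
ee_pos: [525.5, -72.1, 299.3]
orientation: [-2.579, -1.791, 0.004]
ft_force: [0.4, 0.2, -1.4]
width: 15.9
grasp_force: 30.0
```

Run:
```python
from h import *
print(ctrl.get_obs()['ee_pos'],ctrl.get_obs()['orientation'])
im=viewer.get_image('side');save(im,'a.png');C=cloud(im)
e=ctrl.get_obs()['ee_pos']
m=(np.hypot(C[...,0]-e[0],C[...,1]-e[1])<45)&(C[...,2]<e[2]-5)&(C[...,2]>150)
P=C[m];print(m.sum())
for z in range(195,300,12):
    Q=P[(P[:,2]>=z)&(P[:,2]<z+12)]
    if len(Q): print(z,len(Q),np.median(Q,0).round(1),Q.min(0).round(),Q.max(0).round())
for q in models.landmark_of(im,'hook_seat'): print(q, world(im,*q['location'],z=e[2]+19-111.5).round(1))
cv2.imwrite('pics/a2.png',cv2.resize(cv2.imread('pics/a.png')[100:320,240:440],(545,600),interpolation=2))
```

```text
[525.48220981 -72.14796707 299.25350981] [-2.5789994  -1.79093845  0.0040659 ]
128
195 14 [534.5 -73.9 204.3] [522. -78. 200.] [544. -70. 207.]
207 33 [534.4 -74.4 212.1] [521. -83. 207.] [545. -67. 219.]
219 12 [523.2 -69.8 225.8] [521. -75. 220.] [526. -69. 229.]
231 13 [524.4 -70.3 237.3] [521. -73. 232.] [528. -67. 242.]
243 14 [523.6 -70.3 249.5] [521. -74. 245.] [527. -68. 254.]
255 13 [523.9 -70.7 260.7] [521. -74. 255.] [527. -69. 266.]
267 15 [523.7 -69.4 274.7] [521. -74. 269.] [528. -68. 279.]
279 13 [523.9 -70.2 285.2] [521. -74. 279.] [526. -68. 290.]
291 1 [526.1 -69.7 292.3] [526. -70. 292.] [526. -70. 292.]
{'location': [353.0, 206.3], 'conf': 0.72} [535.8 -71.7 206.9]
{'location': [348.3, 333.2], 'conf': 0.58} [367.5 224.6 206.9]
```

View pics/a2.png

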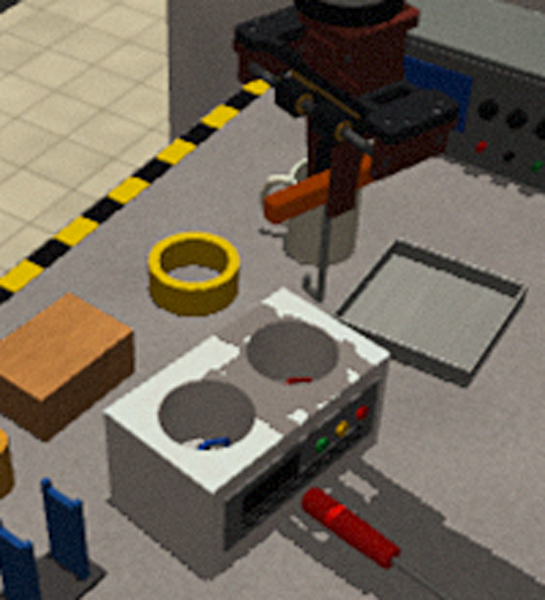

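The hook hangs upright in the gripper at crop pixel (318,285), foot towards +x, just on the robot's side of the well. I'm lowering it now.

play_rows(
  dp=[
    [1,1,-8],
    [0.5,1,-18],
    [0,0,-20],
    [0,0,-20],
    [0,0,-16],
    [0,0,-10],
    [0,0,-4],
    [0,0,0],
  ],
  yaw=[0,0,0,0,0,0,0,0],
)

```text
t: 9.73
ee_pos: [527.9, -67.4, 203.8]
orientation: [-2.574, -1.799, 0.002]
ft_force: [-0.7, -0.1, -1.6]
width: 15.7
grasp_force: 30.0
```

play_rows(
  dp=[
    [0,0,-6],
    [0,0,-10],
    [0,0,-10],
    [0,0,-8],
    [0,0,-8],
    [0,0,-6],
    [0,0,-3],
    [0,0,0],
  ],
  yaw=[0,0,0,0,0,0,0,0],
)

```text
t: 10.4
ee_pos: [528.0, -67.9, 153.1]
orientation: [-2.575, -1.798, 0.002]
ft_force: [0.3, 0.3, -1.1]
width: 15.9
grasp_force: 30.0
```

play_rows(
  dp=[
    [1.5,-1.5,0],
    [2.5,-1.5,0],
    [3,-1.5,0],
    [3,-1.5,0],
    [3,-1,0],
    [3,-1,0],
    [2,-1,0],
    [0,0,0],
  ],
  yaw=[0,0,0,0,0,0,0,0],
)

```text
t: 11.07
ee_pos: [547.1, -77.2, 154.0]
orientation: [2.575, 1.798, 0.001]
ft_force: [-0.5, 0.5, -1.7]
width: 16.0
grasp_force: 30.0
```

play_rows(
  dp=[
    [0,0,3],
    [0,0,4],
    [0,0,4],
    [0,0,4],
    [0,0,4],
    [0,0,4],
    [0,0,4],
    [0,0,4],
  ],
  yaw=[0,0,0,0,0,0,0,0],
)

```text
t: 11.73
ee_pos: [546.2, -76.9, 185.1]
orientation: [-2.575, -1.799, 0.001]
ft_force: [1.4, 0.4, -5.7]
width: 15.9
grasp_force: 30.0
```

The wrist force went from -1.7 N to -5.7 N, so the insert is hooked. Lifting on.

play_rows(
  dp=[
    [0,0,5],
    [0,0,6],
    [0,0,7],
    [0,0,8],
    [0,0,8],
    [0,0,8],
    [0,0,8],
    [0,0,8],
  ],
  yaw=[0,0,0,0,0,0,0,0],
)

```text
t: 12.4
ee_pos: [546.5, -77.0, 243.9]
orientation: [2.575, 1.799, 0.0]
ft_force: [-0.0, -0.1, -6.9]
width: 15.8
grasp_force: 30.0
```

play_rows(
  dp=[
    [0,0,8],
    [0,0,8],
    [0,0,10],
    [0,0,10],
    [0,0,10],
    [0,0,8],
    [0,0,5],
    [0,0,3],
  ],
  yaw=[0,0,0,0,0,0,0,0],
)

```text
t: 13.07
ee_pos: [546.8, -77.0, 306.0]
orientation: [2.575, 1.798, 0.001]
ft_force: [0.1, -0.9, -4.5]
width: 15.9
grasp_force: 30.0
```

play_rows(
  dp=[
    [0,0,2],
    [0,0,0],
    [0,0,0],
    [0,0,0],
  ],
  yaw=[0,0,0,0],
)

```text
t: 13.4
ee_pos: [546.2, -76.9, 306.4]
orientation: [-2.575, -1.798, 0.001]
ft_force: [-0.7, 0.0, -5.5]
width: 15.9
grasp_force: 30.0
```

Run:
```python
from h import *
im=viewer.get_image('side');save(im,'b.png');C=cloud(im)
print(ctrl.get_obs()['ee_pos'])
cv2.imwrite('pics/b2.png',cv2.resize(cv2.imread('pics/b.png')[100:320,240:440],(545,600),interpolation=2))
```

```text
[546.22025129 -76.92474863 306.42944258]
```

View pics/b2.png

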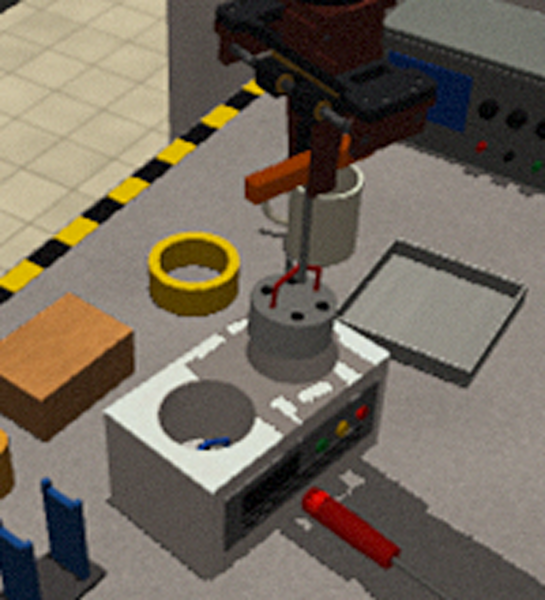

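The insert hangs level from the hook at crop pixel (292,310), clear above the block, so criterion 1 is met. The blue insert is still in its well. I'm carrying it smoothly to the tray.

play_rows(
  dp=[
    [0,-2,0],
    [-0.5,-4,0],
    [-1,-6,0],
    [-1,-8,0],
    [-1.5,-10,0],
    [-1.5,-12,0],
    [-1.5,-12,0],
    [-1.5,-12,0],
  ],
  yaw=[0,0,0,0,0,0,0,0],
)

```text
t: 14.12
ee_pos: [537.7, -144.6, 307.0]
orientation: [2.576, 1.798, -0.0]
ft_force: [-0.3, 0.1, -5.2]
width: 15.7
grasp_force: 30.0
```

play_rows(
  dp=[
    [-1.8,-14,0],
    [-1.8,-14,0],
    [-1.8,-14,0],
    [-1.8,-14,0],
    [-1.8,-14,0],
    [-1.8,-14,0],
    [-1.8,-14,0],
    [-1.8,-14,0],
  ],
  yaw=[0,0,0,0,0,0,0,0],
)

```text
t: 14.78
ee_pos: [523.4, -256.4, 306.9]
orientation: [-2.576, -1.799, 0.0]
ft_force: [0.5, -0.4, -6.0]
width: 15.7
grasp_force: 30.0
```

play_rows(
  dp=[
    [-1.5,-13,0],
    [-1.5,-12,0],
    [-1.5,-11,0],
    [-1.5,-9,0],
    [-1,-8,0],
    [-0.8,-6,0],
    [-0.5,-4,0],
    [0,-2,0],
  ],
  yaw=[0,0,0,0,0,0,0,0],
)

```text
t: 15.45
ee_pos: [515.2, -320.4, 306.9]
orientation: [-2.576, -1.799, 0.0]
ft_force: [-0.3, -1.0, -6.9]
width: 16.0
grasp_force: 30.0
```

play_rows(
  dp=[
    [0,0,-3],
    [0,0,-6],
    [0,0,-9],
    [0,0,-10],
    [0,0,-10],
    [0,0,-10],
    [0,0,-10],
    [0,0,-10],
  ],
  yaw=[0,0,0,0,0,0,0,0],
)

```text
t: 16.12
ee_pos: [515.2, -319.8, 237.6]
orientation: [-2.575, -1.799, 0.0]
ft_force: [0.2, 0.1, -6.3]
width: 15.7
grasp_force: 30.0
```

play_rows(
  dp=[
    [0,0,-10],
    [0,0,-9],
    [0,0,-8],
    [0,0,-7],
    [0,0,-6],
    [0,0,-5],
    [0,0,-4],
    [0,0,-3],
  ],
  yaw=[0,0,0,0,0,0,0,0],
)

```text
t: 16.78
ee_pos: [515.3, -320.0, 186.6]
orientation: [2.576, 1.799, 0.0]
ft_force: [-0.7, -0.0, -5.5]
width: 15.9
grasp_force: 30.0
```

play_rows(
  dp=[
    [0,0,-2.5],
    [0,0,-2.5],
    [0,0,-2.5],
    [0,0,-2.5],
    [0,0,-2.5],
    [0,0,-2.5],
    [0,0,-2.5],
    [0,0,-2.5],
  ],
  yaw=[0,0,0,0,0,0,0,0],
)

```text
t: 17.45
ee_pos: [515.4, -320.0, 166.8]
orientation: [2.576, 1.799, 0.0]
ft_force: [-0.3, -0.3, -5.2]
width: 15.8
grasp_force: 30.0
```

play_rows(
  dp=[
    [0,0,-2],
    [0,0,-2],
    [0,0,-2],
    [0,0,-2],
    [0,0,-2],
    [0,0,-2],
    [0,0,0],
    [0,0,0],
  ],
  yaw=[0,0,0,0,0,0,0,0],
)

```text
t: 18.12
ee_pos: [515.3, -320.0, 154.9]
orientation: [-2.575, -1.799, 0.0]
ft_force: [0.4, 0.1, -1.4]
width: 15.9
grasp_force: 30.0
```

play_rows(
  dp=[
    [0,0,-2],
    [0,0,-2],
    [0,0,-0.5],
    [0,0,0],
    [-1,0.4,0],
    [-2,0.7,0],
    [-3,1.1,0],
    [-3,1.1,0],
  ],
  yaw=[0,0,0,0,0,0,0,0],
)

```text
t: 18.78
ee_pos: [506.0, -316.5, 150.5]
orientation: [-2.576, -1.799, 0.0]
ft_force: [-0.6, -0.1, -1.9]
width: 15.5
grasp_force: 30.0
```

play_rows(
  dp=[
    [-3,1.1,0],
    [-3,1.1,0],
    [-3,1.1,0],
    [-3,1.1,0],
    [-4,1.5,0],
    [-4,1.5,0],
    [-2,1,0],
    [0,0,0],
  ],
  yaw=[0,0,0,0,0,0,0,0],
)

```text
t: 19.45
ee_pos: [483.7, -308.0, 150.4]
orientation: [-2.575, -1.798, 0.0]
ft_force: [0.1, -1.1, -1.8]
width: 15.6
grasp_force: 30.0
```

Run:
```python
from h import *
im=viewer.get_image('side');save(im,'c.png')
print(ctrl.get_obs()['ee_pos'],ctrl.get_obs()['ft_force'])
cv2.imwrite('pics/c2.png',cv2.resize(cv2.imread('pics/c.png')[130:270,330:480],(643,600),interpolation=2))
```

```text
[ 484.08770553 -308.1950227   150.52726871] [ 0.90832762  0.33956421 -1.52386683]
```

View pics/c2.png

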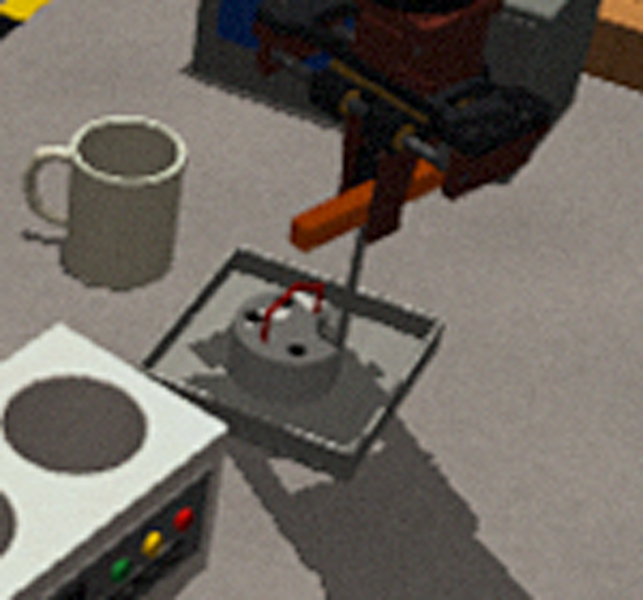

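The insert stands upright in the tray at crop pixel (285,350) and the hook is clear of the loop. I'm raising the hook and going back to the cradle.

play_rows(
  dp=[
    [0,0,5],
    [0,0,12],
    [0,0,22],
    [0,0,28],
    [0,0,28],
    [0,0,28],
    [0,0,22],
    [0,0,10],
  ],
  yaw=[0,0,0,0,0,0,0,0],
)

```text
t: 20.17
ee_pos: [485.7, -309.1, 310.2]
orientation: [2.571, 1.796, 0.004]
ft_force: [0.7, 0.2, -1.7]
width: 15.9
grasp_force: 30.0
```

play_rows(
  dp=[
    [2,12,0],
    [2,24,0],
    [2,30,0],
    [2,30,0],
    [2,30,0],
    [2,30,0],
    [2,30,0],
    [2,30,0],
  ],
  yaw=[1,1,1,1,1,1,1,1],
)

```text
t: 20.83
ee_pos: [499.1, -89.9, 303.9]
orientation: [-2.44, -1.975, 0.002]
ft_force: [0.4, -0.5, -0.9]
width: 15.6
grasp_force: 30.0
```

play_rows(
  dp=[
    [2,30,0],
    [2,30,0],
    [2,30,0],
    [2,30,0],
    [2,30,0],
    [2,30,0],
    [2,30,0],
    [2,30,0],
  ],
  yaw=[1,1,1,1,1,1,1,1],
)

```text
t: 21.5
ee_pos: [514.8, 149.7, 303.8]
orientation: [-2.297, -2.141, 0.004]
ft_force: [0.1, 0.2, -1.5]
width: 15.7
grasp_force: 30.0
```

play_rows(
  dp=[
    [2,30,0],
    [2,30,0],
    [2,30,0],
    [2,30,0],
    [2,28,0],
    [2,20,0],
    [0,10,0],
    [0,0,0],
  ],
  yaw=[1,1,1,1,1,1,1,1],
)

```text
t: 22.17
ee_pos: [527.0, 327.5, 303.8]
orientation: [-2.14, -2.299, 0.004]
ft_force: [-0.4, -1.0, -2.0]
width: 16.0
grasp_force: 30.0
```

play_rows(
  dp=[
    [0.5,1,-10],
    [0.5,0,-22],
    [0,0,-26],
    [0,0,-26],
    [0,0,-24],
    [0,0,-20],
    [0,0,-12],
    [0,0,-6],
  ],
  yaw=[0.6,0,0,0,0,0,0,0],
)

```text
t: 22.83
ee_pos: [528.1, 324.8, 157.0]
orientation: [-2.134, -2.304, 0.006]
ft_force: [-0.3, -0.1, -1.3]
width: 15.4
grasp_force: 30.0
```

play_rows(
  dp=[
    [0,0,-4],
    [0,0,-4],
    [0,0,-4],
    [0,0,-4],
    [0,0,-3],
    [0,0,0],
    [0,0,0],
    [0,0,0],
  ],
  yaw=[0,0,0,0,0,0,0,0],
)

```text
t: 23.5
ee_pos: [529.5, 326.9, 140.8]
orientation: [2.133, 2.306, 0.001]
ft_force: [0.0, -0.5, -1.8]
width: 15.7
grasp_force: 30.0
```

play_rows(
  dp=[
    [-0.5,1,-2],
    [-0.5,1,-1.5],
    [0,0,-1],
    [0,0,0],
    [0,0,0],
  ],
  yaw=[0,0,0,0,0],
)

```text
t: 23.92
ee_pos: [528.3, 328.8, 136.0]
orientation: [-2.133, -2.306, -0.0]
ft_force: [0.4, -0.5, -1.3]
width: 16.0
grasp_force: 30.0
```

play_rows(
  dp=[
    [0,0,0],
    [0,0,0],
    [0,0,0],
    [0,0,0],
    [0,0,0],
    [0,0,0],
    [0,0,0],
    [0,0,0],
  ],
  yaw=[0,0,0,0,0,0,0,0],
  gripper=0,
)

```text
t: 24.58
ee_pos: [528.4, 328.7, 136.0]
orientation: [2.133, 2.306, 0.0]
ft_force: [-0.1, 0.0, -0.3]
width: 66.0
grasp_force: 0.0
```

play_rows(
  dp=[
    [0,0,0],
    [0,0,0],
    [0,0,0],
    [0,0,0],
    [0,0,0],
    [0,0,0],
    [0,0,0],
    [0,0,0],
  ],
  yaw=[0,0,0,0,0,0,0,0],
)

```text
t: 25.25
ee_pos: [528.3, 328.7, 136.0]
orientation: [2.133, 2.306, 0.0]
ft_force: [-0.4, -0.2, -0.0]
width: 88.1
grasp_force: 0.0
```

play_rows(
  dp=[
    [0,0,5],
    [0,0,15],
    [0,0,25],
    [0,0,30],
    [0,0,30],
    [0,0,30],
    [0,0,20],
    [0,0,10],
  ],
  yaw=[0,0,0,0,0,0,0,0],
)

```text
t: 25.92
ee_pos: [529.4, 329.4, 304.9]
orientation: [2.132, 2.305, 0.008]
ft_force: [1.1, 0.5, -0.2]
width: 87.9
grasp_force: 0.0
```

Run:
```python
from h import *
im=viewer.get_image('side');save(im,'d.png');C=cloud(im);r,g,b=[im['pixels'][...,i].astype(int) for i in range(3)]
m=(r>130)&(b<70)&(g<r*.65)&(abs(C[...,0]-528)<80)&(abs(C[...,1]-329)<90)&(C[...,2]>130)&(C[...,2]<200)
P=C[m];print('handle',P.mean(0).round(1),np.percentile(P[:,2],[5,50,95]).round(1),P[:,1].min(),P[:,1].max())
m=(abs(C[...,0]-523)<68)&(abs(C[...,1]+323)<68)&(C[...,2]>36)&(C[...,2]<48)
print('insert top',cv2.minEnclosingCircle(C[m][:,:2].astype(np.float32)),np.median(C[m][:,2]),m.sum())
cv2.imwrite('pics/d2.png',cv2.resize(cv2.imread('pics/d.png')[150:450,180:480],(600,600),interpolation=2))
```

```text
handle [526.7 332.4 165.6] [163.5 165.7 167.5] 271.8654138102968 388.5375441023574
insert top ((521.005126953125, -320.6380615234375), 40.28677749633789) 42.659201471509675 362
```

View pics/d2.png

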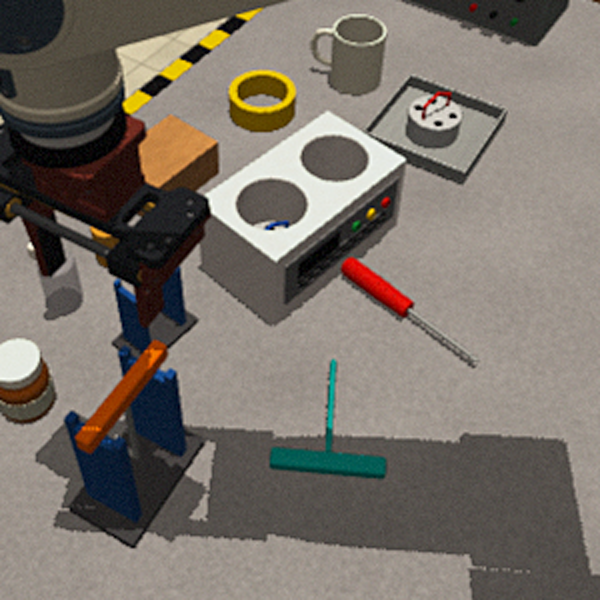

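The handle lies across both plates of its cradle at picture pixel (122,395), and the insert stands in the tray at (433,120). The blue insert is in its well and the gripper is clear.

```bash
python3 -c "
from workcell import ticket; print(ticket.close_job())"
```

```text
the job is handed in; nothing more can be done
None
```

The red-looped insert stands upright near the centre of the tray, the hook tool lies back across its cradle with the gripper clear, and the job was handed in at about 26 s of the 72 s allowed; no verdict was returned.

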